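Open the dead-weight glue press and push the block out

TASK

The glue under the cork has set. Push the glue press's counterweighted arm up past its balance point so that it swings over and stays raised by itself, then push the wood-and-cork sanding block along its channel, out from under the foot, until it meets the end stop. Only push: do not lift the block, and leave the other things on the bench alone.

Things in the scene. Friction and masses are not known exactly. Their poses are not given: they have to be found in the camera images.
- press: glue press screwed to the bench: T-shaped plywood board 20 mm thick. Origin: on the bench top under the board; +x to the rear (from the arm's handle to its pivot), +y to the end stop (left, seen from the robot). Bed plank: x -70 to 30, y -140 to 195 mm. A leg 110 mm wide runs back to x = 188 mm with two green brackets (x 54 to 106, y within 50 mm, 142 mm high)
- press_lever (a joint): angle of the arm, rad. 0: arm level, pointing to the press's -x, foot on the block; grows as the handle goes up and over to the rear. Balance point about 0.86: below it the arm falls back onto the block, past it it goes on by itself, slowed by a stiff pivot, and rests at 1.92 (20 degrees past upright), its counterweight on a rubber buffer. About 1.5 N up at the handle starts it
- lever_handle (a point): centre of the dark wooden cross handle at the end of the arm: round bar 25 mm thick, 116 mm long, parallel to the press's y, 225 mm from the pivot. Arm down: 120 mm above the bench, 75 mm in front of the board's edge, nothing beneath it. The arm is a light wooden bar 32 mm wide, 24 mm thick, flush with the handle's middle
- lever_pivot (a point): the arm's pivot: x 80, y 0, z 120 mm of the press; its line is parallel to the press's y. Arm down: the counterweight, an iron cylinder 56 mm thick, sits 40 mm behind and 70 mm above it; the iron foot, 44 x 52 mm with a rubber sole, hangs 100 mm in front. Arm raised: the foot reaches 40 mm in front of the pivot, 205 mm above the bench
- end_stop (a point): middle of the end stop's inner face, at the channel's floor: x -20, y 175, z 20 mm of the press. The block has arrived when its end face meets this face; its centre is then 50 mm from it
- cork_block: the sanding block in the press: wood with a cork sole, 56 x 100 x 28 mm, about 0.12 kg, loose. Origin: centre of its underside; its 100 mm length is its y axis, along the channel, +y to the end stop; 4 mm of sideways play. It starts under the foot, within 20 mm of y = 0 of the press, and slides 105 to 145 mm
- mallet: carver's wooden mallet standing on its head, 72 mm across, 235 mm high; origin under its centre; bystander, to the left of the press
- birch_slice: birch log slice, 110 mm across, 26 mm thick, lying flat; origin under its centre; bystander, to the left of the press
- block_plane: small metal block plane, 50 x 150 x 62 mm; origin under its centre; bystander, to the left of the press
- offcut: weathered wood offcut, 38 x 83 x 23 mm; origin under its centre; bystander, to the right of the press
- channel_floor (a point): point on the floor of the block's channel, under the foot: x -20, y 0, z 20 mm of the press. The channel runs along the press's y, 60 mm wide (x -50 to 10 mm) between guide strips 14 mm high; its -y end, at y = -140 mm, is open, its +y end closed by the end stop, 26 mm high
There are look-alikes about, which are no part of the job. Leave any green or yellow look-alike of the cork_block alone.

How it is judged:
On the way, in this order (a step that is already met when the one before it is completed fails the run):
1. the arm stands raised against its buffer with the robot off the press (value of joint press_lever above 1.8 rad and contact force between each of the fingers, the arm and press below 0.1 N), for 0.3 s.
2. the block has been pushed along the channel to the end stop (y of cork_block in the frame of press above 0.119 m and value of joint press_lever above 1.8 rad), for 0.1 s.
At the end, for the whole second after the job is handed in: the arm rests raised by itself (joint above 1.8 rad) and the block lies flat and still in the channel, its end within 6 mm of the end stop (all of step 2 and y of cork_block in the frame of press below 0.13 m and x of cork_block in the frame of press between -0.026 and -0.014 m and z of cork_block in the frame of press below 0.024 m and angle between cork_block's own z axis and vertical below 0.08 rad and linear speed of cork_block below 0.02 m/s); the robot touches nothing.
It fails at once if the block is lifted more than 10 mm off the bed or tipped (z of cork_block in the frame of press above 0.03 m or angle between cork_block's own z axis and vertical above 0.3 rad).
It fails at once if the block is dragged out from under the lowered foot (value of joint press_lever below 0.6 rad and y of cork_block in the frame of press above 0.06 m).
It fails at once if a bystander is moved more than 20 mm (distance of any of mallet, birch_slice, block_plane, offcut from where it was at the start of the episode above 0.02 m).
It also fails if it takes over 54 s, if anything falls off the work surface, if the arm or the gripper's body presses on something with over 40 N, if the wrist force passes 120 N, or if a joint passes its speed limit or range.

ROBOT

A 7-joint arm with a two-finger parallel gripper is mounted at the origin on a cart in front of the work surface, level with it; the furniture and walls round the work are solid. World frame = base frame: x ahead of the robot, y to its left, z up, the work surface at z = 0. Lengths are in m, angles in rad, forces in N, time in s.
With the tool pointing down it reaches from about 0.425 to 0.925 m from the base axis. Payload 6.8 kg.
Tool frame: the origin (TCP) lies on the centre line of the jaws, within the pads' length; the fingertips stand 8 mm ahead of it and the grasp point (between the pads) lies 11 mm behind it (bot.tips_ahead is the distance from the TCP to the fingertips, in m); z points along the fingers, y is the line along which they close (so a half turn about z gives the same grasp; the last joint's range is limited). The gripper opens to 85 mm and grips with 20 to 120 N. Pads are 22 mm wide; open, the fingers measure 114 mm over their backs; the gripper's body (76 mm by 85 mm) begins 54 mm behind the grasp point. The pads swing forward as they close: fully open they stand 13 mm farther back than shut.
Start: joints at [-1.275, 0.477, 0.022, 1.555, -0.011, 1.109, -0.083], TCP at [0.265, 0.621, 0.239] pointing down, gripper open.
Joint ranges: [-2.96, 2.96], [-0.34, 2.1], [-1.41, 1.46], [0.24, 2.44], [-1.37, 4.51], [0.17, 1.92], [-2.96, 2.96]. Speed limits (rad/s): [2.39, 2.39, 3.14, 3.14, 3.14, 3.14, 3.14].

INTERFACE

Orientations are given as a unit quaternion [w, x, y, z].
In Python, from station import bot gives the robot as it stands.
- The arm moves only by the tool send_rows, never from a script. Its argument "deltas" is text: rows parted by semicolons, each of 4 numbers parted by spaces: the shift along the tool's x, y, z in m, then the turn about the tool's z in degrees. In form: x y z spin; .... A call has 1 to 5 rows; each row is the pose to reach, as a shift and turn from the pose commanded when the call began, along the tool's axes at that moment; what a row does not reach only later rows make up. A row lasts 1/10 s, in which the tool goes at most 50 mm and 8.59 degrees, less where a joint would pass 70% of its speed; a pose out of reach is approached as far as the arm can. A call with a gripper value outside its range is refused whole. "claw" is the opening, from 0 (shut) to 1 (fully open), set as the call begins (left out, the last holds). The fingers move at their own pace and stop on an object; "force" is the grip in N (left out, the last holds). Time passes only in rows, so rows that repeat a pose let the fingers close. It gives the time, the measured TCP pose, the force, the opening and the grip force at its end, in the units of the state.
- bot.get_obs(): the state, without advancing time (a new reading comes with each control period).
- bot.read_camera(name): name is "scene" or "top" or "wrist"; returns a dict with "img" (420x560x3 uint8, red, green, blue), "depth" (420x560 float32, m along the optical axis (not along the pixel's ray), 0 where there is no reading), "fx", "fy", "cx", "cy" (pixels), "camera_from_world" (4x4, takes a point from world to camera coordinates). Camera axes: x right, y up, looking along -z (the intrinsics and any distortion apply to the point x, -y, -z); pixel columns grow to the right and rows downward; lengths in m; the calibration is good to about 2 mm. A picture is of the moment at which its call begins.
- bot.hand_in(): hands the job in; it is judged then, once.
Trained networks look in a picture, given as the dict that the camera call returned (one of the last four; its "shot" number tells which), for a name from the list of things; names that differ only in an ending like _2 or _b are one class to them, and where a whole thing is asked for, a point or a joint stands for the part that bears it (a point fixed in the world has none). Each returns a list of dicts, best first, with "confidence" (0 to 1); they miss things now and then, are a little off and sometimes report something else, mostly with a low value. They report only what shows in the picture. A call takes as long as a camera call. They do not tell look-alikes from the thing itself.
- bot.masks_of(picture, query): "mask" (420x560 bool, what is visible of it).
- bot.landmark_of(picture, query): "xyz" ([x, y, z] in m, in world coordinates, good to about 4 mm: a listed point, or the origin of a listed thing).
The state is a dict: "t": time; "q": joint angles; "joint_vel": joint speeds; "joint_torque": joint torques, N m; "eef_pos": TCP position; "tool_rot": TCP orientation; "contact_force": force on the tool from outside, world axes, zero at the start; "torque": the same for the moment, N m; "gripper_width": opening from 0.0 (shut) to 1.0 (fully open); "grasp_force": force on a finger pad.
Only numpy, scipy, OpenCV 4.12 (cv2) and the standard library are available. Lean on these libraries where they do the work, as an engineer would, in place of code of your own. Each camera call takes 0.05 s, during which the arm holds its last target. There are 200 camera calls.

## Working session

There is one attempt and no reset: what is moved stays moved. The work goes in short steps, Python scripts to look and compute and a tool call to move; the robot and the scene stay as the last step left them, time stands still between calls to the robot, and variables do not carry over. Pictures are saved under pics/ and viewed, at most 10 in all, crops included, and the job is handed in when it is done.

Besides the shell and the picture viewer there is one more tool, called after "Emit:" by a JSON object that holds its "op" and its "data". send_rows: Moves the arm, as the interface text tells. Its arguments: {"type":"object","properties":{"deltas":{"type":"string"},"claw":{"type":"number"},"force":{"type":"number"}},"required":["deltas"]}

```bash
mkdir -p pics
cat > h.py <<'E'
from station import bot
import numpy as np, cv2
def save(p,n): cv2.imwrite('pics/'+n,p['img'][:,:,::-1])
E
python3 - <<'E'
from h import *
np.set_printoptions(precision=4,suppress=True)
ps={c:bot.read_camera(c) for c in ("scene","top")}
save(ps["scene"],"s1.png");save(ps["top"],"t1.png")
for c,p in ps.items():
    for q in ["press","lever_handle","lever_pivot","end_stop","channel_floor","cork_block","mallet","birch_slice","block_plane","offcut"]:
        r=bot.landmark_of(p,q); print(c,q,[(np.round(d["xyz"],3).tolist(),round(d["confidence"],2)) for d in r[:3]])
o=bot.get_obs();print(o["t"],o["eef_pos"],o["tool_rot"])
E
```

```text
scene press [([0.592, -0.195, 0.0], 0.78)]
scene lever_handle [([0.449, -0.212, 0.119], 0.68)]
scene lever_pivot [([0.593, -0.192, -0.0], 0.65), ([0.672, -0.186, 0.12], 0.64)]
scene end_stop [([0.56, -0.025, 0.023], 0.86)]
scene channel_floor [([0.58, -0.194, 0.017], 0.66)]
scene cork_block [([0.574, -0.196, 0.02], 0.81), ([0.434, -0.44, -0.001], 0.77), ([0.612, -0.437, 0.003], 0.7)]
scene mallet [([0.59, 0.279, 0.0], 0.81), ([0.394, -0.592, 0.0], 0.41)]
scene birch_slice [([0.445, 0.178, 0.001], 0.59)]
scene block_plane [([0.494, 0.431, 0.001], 0.91)]
scene offcut [([0.395, -0.594, 0.003], 0.72)]
top press [([0.594, -0.197, 0.001], 0.9), ([0.392, -0.588, -0.0], 0.37)]
top lever_handle [([0.448, -0.208, 0.117], 0.69)]
top lever_pivot [([0.673, -0.194, 0.12], 0.75)]
top end_stop [([0.557, -0.021, 0.02], 0.72)]
top channel_floor [([0.572, -0.198, 0.021], 0.97)]
top cork_block [([0.611, -0.436, 0.002], 0.97), ([0.433, -0.444, 0.002], 0.97), ([0.571, -0.195, 0.02], 0.79)]
top mallet [([0.586, 0.28, 0.001], 0.96)]
top birch_slice []
top block_plane []
top offcut [([0.392, -0.589, 0.001], 0.57)]
1.1 [0.2652 0.6207 0.2393] [-0.      0.2005  0.9797  0.    ]
```

View pics/s1.png

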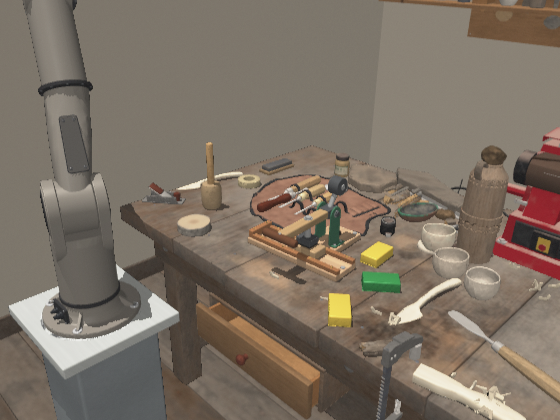

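View pics/t1.png

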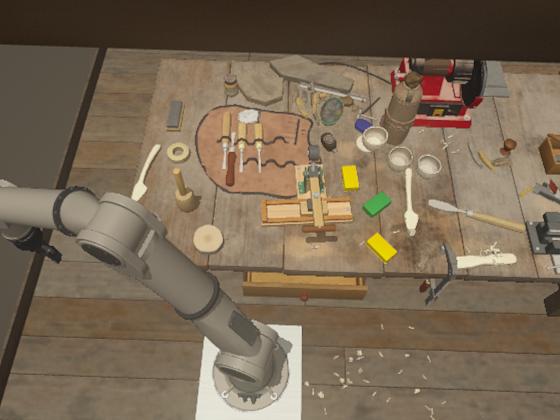

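The scene view shows the press with the arm level and its dark handle at about (287,236). The block is under the foot at about (305,243). In the top view the handle is at (320,232) and the channel spans (262–352, 212).

Block candidates:
- **Top (316,210), in the press under the foot:** this is the real one, with world z of 0.02 on the channel floor.
- **Yellow at (382,248) and (350,178), green at (377,204):** look-alikes on the bench, left alone.

The press yaw is about 5.5° with its origin at (0.593,-0.196). This agrees with the measured handle and pivot points. I'm starting the approach now.

Emit:
{"op": "send_rows", "data": {"deltas": "-0.18 -0.13 -0.06 40;-0.18 -0.13 -0.06 40;-0.18 -0.13 -0.06 40;-0.18 -0.13 -0.06 40;-0.18 -0.13 -0.06 40", "claw": 1}}

```text
t: 1.6
eef_pos: [0.3825, 0.4267, 0.3008]
tool_rot: [0.001, 0.528, 0.849, 0.001]
contact_force: [0.4, 0.8, -0.2]
gripper_width: 1.001
grasp_force: 0.0
```

```bash
cat >> h.py <<'E'
from scipy.spatial.transform import Rotation as Ro
O=np.array([.593,-.196,0]);YAW=np.deg2rad(5.5)
def P(x,y,z): return O+Ro.from_euler('z',YAW).apply([x,y,z])
def toP(w): return Ro.from_euler('z',-YAW).apply(np.array(w)-O)
def delta(w,yaw=YAW):
    o=bot.get_obs(); q=o["tool_rot"]; R=Ro.from_quat([q[1],q[2],q[3],q[0]])
    y=R.as_matrix()[:,1]; a=np.arctan2(y[1],y[0])
    print('t',round(o["t"],2),'pos',np.round(o["eef_pos"],4),'press',np.round(toP(o["eef_pos"]),4),'F',np.round(o["contact_force"],1),'delta',np.round(R.inv().apply(np.array(w)-o["eef_pos"]),4),'spin',round(np.rad2deg((a-yaw+np.pi)%(2*np.pi)-np.pi),1))
E
python3 - <<'E'
from h import *
delta([.46,.1,.3]); delta(P(-.145,.035,.3))
E
```

```text
t 1.6 pos [0.3825 0.4267 0.3008] press [-0.1498  0.64    0.3008] F [ 0.4  0.8 -0.2] delta [-0.3273 -0.0752  0.0007] spin 20.8
t 1.6 pos [0.3825 0.4267 0.3008] press [-0.1498  0.64    0.3008] F [ 0.4  0.8 -0.2] delta [-0.5674 -0.2102  0.0006] spin 20.8
```

Run:
```python
from h import *
s=bot.read_camera("scene"); i=s["img"][160:290,230:390,::-1]
cv2.imwrite("pics/crop.png",cv2.resize(i,None,fx=5,fy=4.6 and 5*0.9,interpolation=cv2.INTER_CUBIC))
```

```text
(no output)
```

View pics/crop.png

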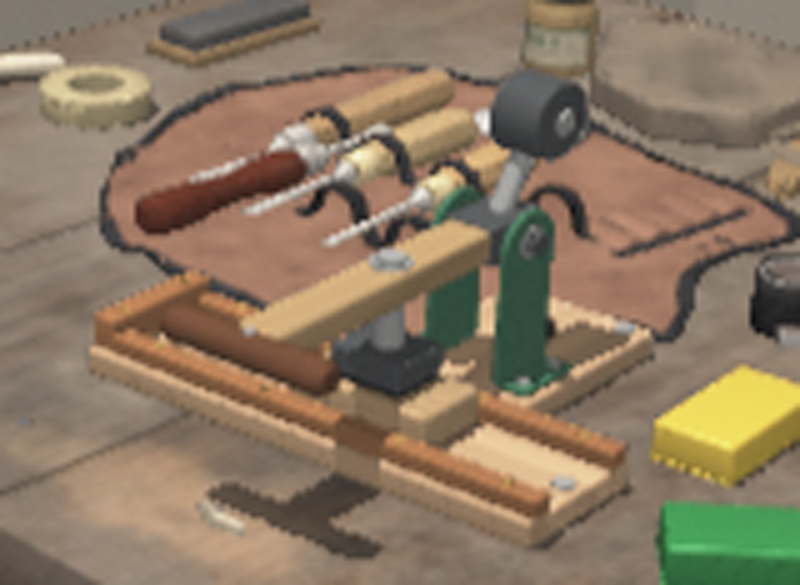

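The crop confirms the wood-coloured block under the iron foot at about (440,400). The dark handle bar runs from (165,315) to (335,380), with free bar on both sides of the arm. Next I go above the left half of the handle.

Emit:
{"op": "send_rows", "data": {"deltas": "-0.23 -0.05 0 21;-0.23 -0.05 0 21;-0.23 -0.05 0 21;-0.23 -0.05 0 21;-0.23 -0.05 0 21"}}

```text
t: 2.15
eef_pos: [0.4395, 0.1994, 0.2996]
tool_rot: [0.0, 0.671, 0.742, 0.0]
contact_force: [0.6, 1.1, -0.2]
gripper_width: 1.0
grasp_force: 0.0
```

Run:
```python
from h import *
delta(P(-.145,.036,.2))
```

```text
t 2.15 pos [0.4395 0.1994 0.2996] press [-0.1149  0.4083  0.2996] F [ 0.6  1.1 -0.2] delta [-0.3722 -0.0317  0.0995] spin 0.2
```

Emit:
{"op": "send_rows", "data": {"deltas": "-0.2 -0.015 0 0;-0.2 -0.015 0 0;-0.2 -0.015 0 0;-0.2 -0.015 0 0;-0.2 -0.015 0 0"}}

```text
t: 2.65
eef_pos: [0.4442, -0.0043, 0.2998]
tool_rot: [0.0, 0.674, 0.739, 0.0]
contact_force: [0.5, 0.7, -0.4]
gripper_width: 0.999
grasp_force: 0.0
```

Emit:
{"op": "send_rows", "data": {"deltas": "-0.172 -0.017 0.08 0;-0.172 -0.017 0.08 0;-0.172 -0.017 0.08 0;-0.172 -0.017 0.08 0;-0.172 -0.017 0.08 0"}}

```text
t: 3.15
eef_pos: [0.4434, -0.1749, 0.2177]
tool_rot: [-0.0, 0.673, 0.74, -0.002]
contact_force: [-0.5, -0.0, -0.3]
gripper_width: 0.998
grasp_force: 0.0
```

Run:
```python
from h import *
delta(P(-.145,.036,.109))
for c in ("top","wrist"):
    p=bot.read_camera(c)
    if c=="wrist": save(p,"w1.png")
    for d in bot.landmark_of(p,"lever_handle")[:1]: print(c,d["xyz"],d["confidence"],toP(d["xyz"]))
```

```text
t 3.15 pos [ 0.4434 -0.1749  0.2177] press [-0.1469  0.0353  0.2177] F [-0.5 -0.  -0.3] delta [0.0009 0.0023 0.1087] spin -0.0
top [0.4494, -0.2104, 0.1187] 0.75 [-0.14431907 -0.00057026  0.1187    ]
wrist [0.4528, -0.2098, 0.1195] 0.6 [-0.14087722 -0.00029889  0.1195    ]
```

View pics/w1.png

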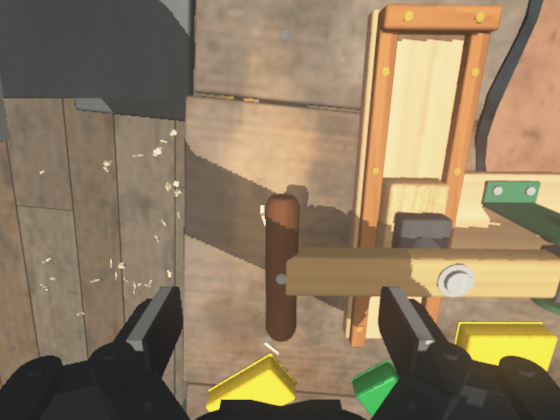

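The wrist view shows the jaws straddling the right and left of the handle bar, which spans columns 268–300 and rows 195–340. I'll descend, then push with the front pad alone. The rear finger stays clear, so this is a true push.

Emit:
{"op": "send_rows", "data": {"deltas": "0 0.002 0.108 0;0 0.002 0.108 0;0 0.002 0.108 0;0 0.002 0.108 0"}}

```text
t: 3.75
eef_pos: [0.4468, -0.1694, 0.1111]
tool_rot: [-0.001, 0.669, 0.743, -0.001]
contact_force: [0.5, -0.1, 1.3]
gripper_width: 1.003
grasp_force: 0.0
```

Emit:
{"op": "send_rows", "data": {"deltas": "0 0.015 0 0;0 0.025 0 0;0 0.028 0 0;0 0.03 0 0"}}

```text
t: 4.15
eef_pos: [0.4762, -0.1675, 0.1123]
tool_rot: [-0.001, 0.67, 0.742, -0.0]
contact_force: [-8.7, -0.2, 5.2]
gripper_width: 0.999
grasp_force: 3.8
```

Run:
```python
from h import *
delta(P(-.113,.036,.109))
```

```text
t 4.15 pos [ 0.4762 -0.1675  0.1123] press [-0.1136  0.0396  0.1123] F [-8.7 -0.2  5.2] delta [-0.0036  0.0005  0.0033] spin 0.4
```

Emit:
{"op": "send_rows", "data": {"deltas": "0 0.002 -0.012 0;0 0.003 -0.024 0;0 0.005 -0.036 0;0 0.007 -0.048 0;0 0.010 -0.060 0"}}

```text
t: 4.65
eef_pos: [0.4874, -0.1663, 0.1728]
tool_rot: [0.0, 0.67, 0.742, 0.0]
contact_force: [-0.2, 0.0, -0.1]
gripper_width: 1.001
grasp_force: 0.0
```

Run:
```python
from h import *
delta(P(-.113,.036,.109))
for c in ("top","scene"):
    p=bot.read_camera(c)
    for d in bot.landmark_of(p,"lever_handle")[:1]: print(c,d["confidence"],toP(d["xyz"]))
```

```text
t 4.65 pos [ 0.4874 -0.1663  0.1728] press [-0.1022  0.0396  0.1728] F [-0.2  0.  -0.1] delta [-0.0036 -0.0109  0.0638] spin 0.4
top 0.91 [-0.1438059   0.00058588  0.1176    ]
scene 0.57 [-0.1410726 -0.0012847  0.1196   ]
```

The pad slipped and the arm stayed down, so nothing was disturbed. I'll retry with a firmer push and a slower lift.

Emit:
{"op": "send_rows", "data": {"deltas": "0 -0.025 0 0;0 -0.025 0.03 0;0 -0.025 0.06 0;0 -0.012 0.06 0;0 -0.008 0.06 0"}}

```text
t: 5.35
eef_pos: [0.4763, -0.1667, 0.1101]
tool_rot: [-0.004, 0.67, 0.742, -0.002]
contact_force: [-12.8, 0.3, -0.8]
gripper_width: 0.999
grasp_force: 6.6
```

Emit:
{"op": "send_rows", "data": {"deltas": "0 0.001 0 0;0 0.002 -0.001 0;0 0.002 -0.003 0"}}

```text
t: 5.65
eef_pos: [0.4762, -0.1667, 0.1135]
tool_rot: [-0.005, 0.671, 0.742, -0.003]
contact_force: [-12.0, -0.1, -0.6]
gripper_width: 0.999
grasp_force: 6.1
```

Emit:
{"op": "send_rows", "data": {"deltas": "0 0 -0.003 0;0 0 -0.006 0;0 0.001 -0.010 0"}}

```text
t: 5.95
eef_pos: [0.4767, -0.1667, 0.1236]
tool_rot: [-0.005, 0.671, 0.742, -0.003]
contact_force: [-15.2, -0.7, -0.9]
gripper_width: 1.001
grasp_force: 7.4
```

Run:
```python
from h import *
delta(P(-.113,.036,.109))
p=bot.read_camera("scene")
for d in bot.landmark_of(p,"lever_handle")[:1]: print(d["confidence"],toP(d["xyz"]))
```

```text
t 5.95 pos [ 0.4767 -0.1667  0.1236] press [-0.113   0.0403  0.1236] F [-15.2  -0.7  -0.9] delta [-0.0044  0.0001  0.0146] spin 0.3
0.72 [-0.14136903  0.00085355  0.1317    ]
```

The handle is rising with the pad. I continue along the arc.

Emit:
{"op": "send_rows", "data": {"deltas": "0 0.001 -0.008 0;0 0.002 -0.016 0;0 0.0035 -0.024 0;0 0.005 -0.032 0;0 0.007 -0.040 0"}}

```text
t: 6.55
eef_pos: [0.4824, -0.1662, 0.1635]
tool_rot: [-0.006, 0.671, 0.741, -0.004]
contact_force: [-18.3, -0.2, 2.6]
gripper_width: 1.003
grasp_force: 8.8
```

Run:
```python
from h import *
delta(P(-.113,.036,.109))
p=bot.read_camera("scene")
for d in bot.landmark_of(p,"lever_handle")[:1]: print(d["confidence"],toP(d["xyz"]))
```

```text
t 6.55 pos [ 0.4824 -0.1662  0.1635] press [-0.1073  0.0403  0.1635] F [-18.3  -0.2   2.6] delta [-0.0045 -0.005   0.0546] spin 0.2
0.82 [-0.13733063 -0.00415658  0.1703    ]
```

Emit:
{"op": "send_rows", "data": {"deltas": "0 0.003 -0.012 0;0 0.007 -0.024 0;0 0.0115 -0.036 0;0 0.017 -0.048 0;0 0.0235 -0.060 0"}}

```text
t: 7.15
eef_pos: [0.5047, -0.1642, 0.224]
tool_rot: [-0.007, 0.671, 0.741, -0.004]
contact_force: [-23.1, 1.5, 10.8]
gripper_width: 1.002
grasp_force: 11.5
```

Run:
```python
from h import *
delta(P(-.113,.036,.109))
p=bot.read_camera("scene")
for d in bot.landmark_of(p,"lever_handle")[:1]: print(d["confidence"],toP(d["xyz"]))
```

```text
t 7.15 pos [ 0.5047 -0.1642  0.224 ] press [-0.0849  0.0401  0.224 ] F [-23.1   1.5  10.8] delta [-0.0046 -0.0263  0.1154] spin 0.2
0.76 [-0.11716542 -0.00027144  0.2271    ]
```

Emit:
{"op": "send_rows", "data": {"deltas": "0 0.0075 -0.0135 0;0 0.016 -0.0265 0;0 0.026 -0.039 0;0 0.0365 -0.050 0;0 0.048 -0.061 0"}}

```text
t: 7.75
eef_pos: [0.5538, -0.16, 0.2876]
tool_rot: [-0.006, 0.671, 0.741, -0.003]
contact_force: [-24.3, 4.5, 24.9]
gripper_width: 0.999
grasp_force: 14.8
```

Run:
```python
from h import *
delta(P(-.113,.036,.109))
p=bot.read_camera("scene")
for d in bot.landmark_of(p,"lever_handle")[:1]: print(d["confidence"],toP(d["xyz"]))
```

```text
t 7.75 pos [ 0.5538 -0.16    0.2876] press [-0.0356  0.0396  0.2876] F [-24.3   4.5  24.9] delta [-0.0042 -0.075   0.1796] spin 0.1
0.92 [-0.06676523 -0.00060362  0.2866    ]
```

Emit:
{"op": "send_rows", "data": {"deltas": "0 0.012 -0.012 0;0 0.025 -0.022 0;0 0.038 -0.031 0;0 0.052 -0.038 0;0 0.066 -0.044 0"}}

```text
t: 8.35
eef_pos: [0.6262, -0.1532, 0.3343]
tool_rot: [0.001, 0.67, 0.742, 0.0]
contact_force: [-5.6, 0.2, 14.2]
gripper_width: 1.002
grasp_force: 6.6
```

Run:
```python
from h import *
delta(P(-.113,.036,.109))
p=bot.read_camera("scene")
for d in bot.landmark_of(p,"lever_handle")[:1]: print(d["confidence"],toP(d["xyz"]))
```

```text
t 8.35 pos [ 0.6262 -0.1532  0.3343] press [0.0372 0.0394 0.3343] F [-5.6  0.2 14.2] delta [-0.0023 -0.1506  0.225 ] spin 0.3
0.77 [ 0.00399267 -0.00339833  0.3281    ]
```

Emit:
{"op": "send_rows", "data": {"deltas": "0 0 -0.05 0;0 0 -0.1 0;0 0 -0.1 0;0 0 -0.1 0"}}

```text
t: 8.85
eef_pos: [0.6263, -0.1526, 0.432]
tool_rot: [0.002, 0.67, 0.742, 0.001]
contact_force: [-0.2, 0.5, -0.3]
gripper_width: 1.0
grasp_force: 0.0
```

Run:
```python
from h import *
delta(P(-.025,-.11,.45))
p=bot.read_camera("scene"); save(p,"s2.png")
for d in bot.landmark_of(p,"lever_handle")[:1]: print(d["confidence"],toP(d["xyz"]))
```

```text
t 8.85 pos [ 0.6263 -0.1526  0.432 ] press [0.0373 0.04   0.432 ] F [-0.2  0.5 -0.3] delta [-0.1497 -0.0631 -0.018 ] spin 0.3
0.69 [ 0.12985048 -0.0046671   0.3366    ]
```

View pics/s2.png

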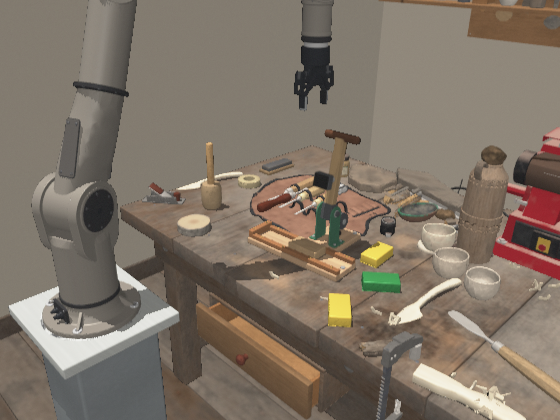

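The scene view shows the arm upright past balance with its handle at (342,136). The block lies free in the channel at about (308,247), and the gripper is clear above. I'll close the fingers and move behind the block's -y end.

Emit:
{"op": "send_rows", "data": {"deltas": "-0.16 -0.065 0 0;-0.16 -0.065 0 0;-0.16 -0.065 0 0;-0.16 -0.065 0 0;-0.16 -0.065 0 0", "claw": 0}}

```text
t: 9.45
eef_pos: [0.5741, -0.3225, 0.4284]
tool_rot: [-0.001, 0.673, 0.74, -0.001]
contact_force: [-0.9, -1.0, -0.5]
gripper_width: 0.144
grasp_force: 0.0
```

Run:
```python
from h import *
for c in ("scene","top"):
    p=bot.read_camera(c)
    for q in ("cork_block","lever_handle","end_stop","channel_floor"):
        for d in bot.landmark_of(p,q)[:3]:
            print(c,q,round(d["confidence"],2),np.round(toP(d["xyz"]),3))
    p["img"]
w=bot.read_camera("wrist"); save(w,"w2.png")
delta(P(-.025,-.105,.2))
```

```text
scene cork_block 0.96 [-0.186 -0.228  0.003]
scene cork_block 0.85 [ 0.121 -0.157 -0.004]
scene cork_block 0.71 [-0.018  0.002  0.022]
scene lever_handle 0.7 [ 0.159 -0.002  0.331]
scene end_stop 0.59 [-0.016  0.175  0.024]
scene channel_floor 0.78 [-0.015  0.003  0.019]
top cork_block 0.97 [-0.004 -0.242  0.001]
top cork_block 0.9 [-0.184 -0.229  0.005]
top cork_block 0.89 [ 0.119 -0.159 -0.   ]
top lever_handle 0.5 [-0.02   0.178  0.022]
top end_stop 0.66 [-0.018  0.176  0.023]
top end_stop 0.62 [-0.004 -0.001  0.001]
top channel_floor 0.68 [-0.022 -0.002  0.02 ]
top channel_floor 0.19 [-0.019  0.178  0.024]
t 10.0 pos [ 0.5777 -0.3174  0.4293] press [-0.0269 -0.1193  0.4293] F [ 0.8  0.2 -0.3] delta [0.0143 0.002  0.2293] spin 0.4
```

View pics/w2.png

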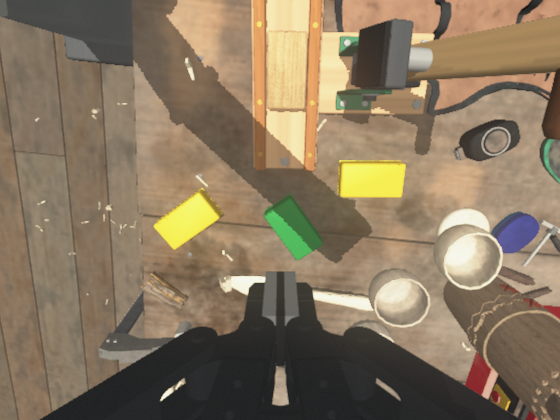

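The wrist view shows the block in the channel at rows 30–108, columns 268–308, with the guide strips on either side. The arm is raised with its handle at press x of 0.159, which is 1.92 rad. The green and yellow blocks are clear of the path, so I descend behind the block.

Emit:
{"op": "send_rows", "data": {"deltas": "0.012 0.002 0.2 0;0.012 0.002 0.2 0;0.012 0.002 0.2 0;0.012 0.002 0.2 0;0.012 0.002 0.2 0"}}

```text
t: 10.5
eef_pos: [0.5751, -0.3022, 0.2227]
tool_rot: [-0.006, 0.67, 0.743, -0.002]
contact_force: [-0.4, 0.6, -0.8]
gripper_width: -0.003
grasp_force: 0.0
```

Emit:
{"op": "send_rows", "data": {"deltas": "0 0 0.04 0;0 0 0.08 0;0 0 0.12 0;0 0 0.12 0"}}

```text
t: 10.9
eef_pos: [0.5768, -0.3044, 0.1069]
tool_rot: [-0.003, 0.67, 0.743, -0.001]
contact_force: [-1.1, 0.0, -0.1]
gripper_width: -0.002
grasp_force: 0.0
```

Run:
```python
from h import *
delta(P(-.022,-.105,.038))
p=bot.read_camera("wrist"); save(p,"w3.png")
```

```text
t 10.9 pos [ 0.5768 -0.3044  0.1069] press [-0.0265 -0.1063  0.1069] F [-1.1  0.  -0.1] delta [0.001  0.0048 0.0688] spin 0.4
```

View pics/w3.png

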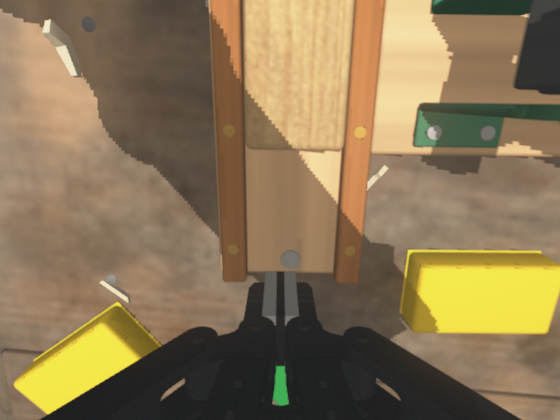

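The wrist view shows the closed fingers at (282,290), slightly left of the channel centre at column 291. The block's end face is at row 150. I correct by 4 mm and lower into the channel.

Emit:
{"op": "send_rows", "data": {"deltas": "0 0.0045 0.03 0.4;0 0.0045 0.05 0.4;0 0.0045 0.068 0.4;0 0.0045 0.068 0.4"}}

```text
t: 11.35
eef_pos: [0.583, -0.3053, 0.0416]
tool_rot: [-0.0, 0.672, 0.74, 0.0]
contact_force: [0.0, 0.7, -0.3]
gripper_width: 0.002
grasp_force: 0.0
```

Emit:
{"op": "send_rows", "data": {"deltas": "0.012 0 0 0;0.024 0 0 0;0.036 0 0 0;0.042 0 0 0;0.048 0 0 0"}}

```text
t: 11.85
eef_pos: [0.5784, -0.2564, 0.0418]
tool_rot: [0.0, 0.672, 0.74, 0.0]
contact_force: [0.6, -2.0, 0.7]
gripper_width: -0.001
grasp_force: 0.6
```

Run:
```python
from h import *
delta(P(-.022,.059,.038))
p=bot.read_camera("top")
for d in bot.landmark_of(p,"cork_block")[:4]: print(round(d["confidence"],2),np.round(toP(d["xyz"]),3))
```

```text
t 11.85 pos [ 0.5784 -0.2564  0.0418] press [-0.0203 -0.0588  0.0418] F [ 0.6 -2.   0.7] delta [ 0.1178 -0.0016  0.0037] spin 0.0
0.87 [-0.023  0.004  0.018]
0.76 [-0.006 -0.241  0.002]
0.73 [-0.179 -0.231  0.   ]
0.72 [ 0.118 -0.159 -0.   ]
```

Contact made (2 N). I push along the channel at a gentle pace.

Emit:
{"op": "send_rows", "data": {"deltas": "0.01 0 0 0;0.02 0 0 0;0.03 0 0 0;0.04 0 0 0;0.05 0 0 0"}}

```text
t: 12.45
eef_pos: [0.5732, -0.2069, 0.0413]
tool_rot: [0.0, 0.673, 0.74, 0.0]
contact_force: [-0.6, -1.8, 1.4]
gripper_width: 0.002
grasp_force: 0.9
```

Emit:
{"op": "send_rows", "data": {"deltas": "0.01 0 0 0;0.02 0 0 0;0.03 0 0 0;0.04 0 0 0;0.05 0 0 0"}}

```text
t: 12.95
eef_pos: [0.5685, -0.1572, 0.0413]
tool_rot: [0.0, 0.673, 0.74, -0.0]
contact_force: [-0.2, -1.9, 2.4]
gripper_width: 0.0
grasp_force: 1.0
```

Run:
```python
from h import *
delta(P(-.022,.059,.042))
for c in ("top","scene"):
  p=bot.read_camera(c)
  for q in ("cork_block","end_stop"):
    for d in bot.landmark_of(p,q)[:4]: print(q,round(d["confidence"],2),np.round(toP(d["xyz"]),3))
```

```text
t 12.95 pos [ 0.5685 -0.1572  0.0413] press [-0.0207  0.041   0.0413] F [-0.2 -1.9  2.4] delta [ 0.018  -0.0013 -0.0007] spin -0.0
cork_block 0.83 [-0.004 -0.239  0.   ]
cork_block 0.83 [-0.183 -0.231  0.003]
cork_block 0.8 [ 0.118 -0.159 -0.   ]
cork_block 0.76 [-0.018  0.103  0.02 ]
end_stop 0.95 [-0.022  0.177  0.021]
cork_block 0.69 [ 0.116 -0.156 -0.002]
cork_block 0.61 [-0.005 -0.243 -0.002]
cork_block 0.56 [-0.181 -0.228  0.001]
cork_block 0.39 [-0.     0.003 -0.   ]
end_stop 0.9 [-0.019  0.178  0.022]
```

Block at y≈0.103, so about 22–24 mm remain. I creep until the force rises.

Emit:
{"op": "send_rows", "data": {"deltas": "0.005 0 0 0;0.01 0 0 0;0.014 0 0 0;0.017 0 0 0;0.019 0 0 0"}}

```text
t: 13.75
eef_pos: [0.5668, -0.1386, 0.0413]
tool_rot: [0.0, 0.672, 0.74, 0.0]
contact_force: [-0.1, -1.3, 0.3]
gripper_width: 0.001
grasp_force: 0.4
```

Emit:
{"op": "send_rows", "data": {"deltas": "0.001 0 0 0;0.002 0 0 0;0.003 0 0 0"}}

```text
t: 14.05
eef_pos: [0.5664, -0.1361, 0.0413]
tool_rot: [0.0, 0.673, 0.74, -0.0]
contact_force: [0.4, -1.4, 0.4]
gripper_width: 0.001
grasp_force: 0.4
```

Emit:
{"op": "send_rows", "data": {"deltas": "0.001 0 0 0;0.002 0 0 0;0.003 0 0 0"}}

```text
t: 14.35
eef_pos: [0.566, -0.134, 0.0413]
tool_rot: [0.001, 0.673, 0.74, -0.0]
contact_force: [-0.1, -5.1, -0.3]
gripper_width: -0.0
grasp_force: 2.6
```

Emit:
{"op": "send_rows", "data": {"deltas": "0.001 0 0 0;0.002 0 0 0"}}

```text
t: 14.55
eef_pos: [0.5658, -0.134, 0.0416]
tool_rot: [0.002, 0.673, 0.739, -0.001]
contact_force: [-0.1, -9.7, -0.4]
gripper_width: 0.001
grasp_force: 4.8
```

The force rises with no further motion, so the block is against the stop. I back off along the channel, then up.

Emit:
{"op": "send_rows", "data": {"deltas": "-0.01 0 0 0;-0.04 0 0 0;-0.08 0 0 0;-0.1 0 0 0;-0.12 0 0 0"}}

```text
t: 15.05
eef_pos: [0.5773, -0.2518, 0.0412]
tool_rot: [-0.0, 0.673, 0.74, 0.0]
contact_force: [0.0, 1.6, 0.6]
gripper_width: -0.003
grasp_force: 0.0
```

Emit:
{"op": "send_rows", "data": {"deltas": "0 0 -0.04 0;0 0 -0.08 0;0 0 -0.12 0;0 0 -0.16 0;0 0 -0.16 0"}}

```text
t: 15.55
eef_pos: [0.5801, -0.2522, 0.2069]
tool_rot: [0.004, 0.673, 0.74, 0.002]
contact_force: [-0.6, 0.1, -0.1]
gripper_width: -0.001
grasp_force: 0.0
```

Run:
```python
from h import *
delta(P(-.022,.059,.042))
for c in ("top","scene"):
  p=bot.read_camera(c)
  if c=="scene": cv2.imwrite("pics/end.png",cv2.resize(p["img"][100:300,200:420,::-1],None,fx=3,fy=3))
  for q in ("cork_block","end_stop","lever_handle"):
    for d in bot.landmark_of(p,q)[:4]: print(q,round(d["confidence"],2),np.round(toP(d["xyz"]),3))
```

```text
t 15.55 pos [ 0.5801 -0.2522  0.2069] press [-0.0182 -0.0547  0.2069] F [-0.6  0.1 -0.1] delta [ 0.1141 -0.0053  0.1646] spin -0.0
cork_block 0.92 [-0.021  0.127  0.016]
cork_block 0.83 [ 0.121 -0.159  0.   ]
cork_block 0.82 [-0.008 -0.241  0.004]
cork_block 0.7 [-0.183 -0.23   0.001]
end_stop 0.93 [-0.019  0.179  0.02 ]
lever_handle 0.94 [ 0.155 -0.     0.331]
cork_block 0.86 [-0.007 -0.244  0.004]
cork_block 0.7 [ 0.117 -0.156 -0.   ]
cork_block 0.63 [-0.015  0.126  0.022]
cork_block 0.62 [-0.182 -0.231 -0.   ]
end_stop 0.89 [-0.016  0.18   0.021]
lever_handle 0.87 [ 0.159 -0.001  0.329]
```

View pics/end.png

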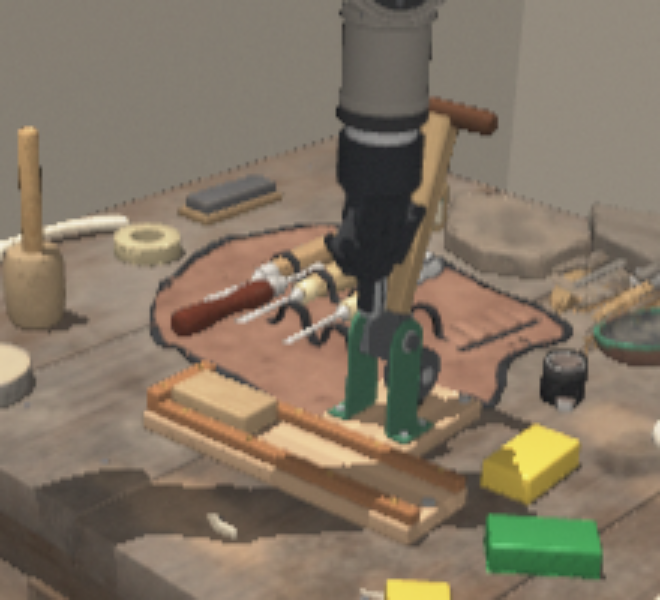

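The final view shows the block flat against the end stop at about (220,395), and the arm raised with its handle at (465,115). The gripper is clear of both, so I hand in.

```bash
python3 -c "
from station import bot
print(bot.hand_in())"
```

```text
the job is handed in; nothing more can be done
None
```

The job is handed in: the press arm stays raised by itself at about 1.92 rad, and the block lies flat against the end stop with the robot clear; the hand-in returned no verdict.

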